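# Set the cup warmers' toggle switches

## Robot

A 7-joint arm with a two-finger parallel gripper is mounted at the origin on a cart in front of the work surface, level with it; the furniture and walls round the work are solid. World frame = base frame: x ahead of the robot, y to its left, z up, the work surface at z = 0. Lengths are in mm, angles in rad, forces in N, time in s.
With the tool pointing down it reaches from about 350 to 775 mm from the base axis. Payload 3.1 kg.
Tool frame: the origin (TCP) lies at the very end of the fingers, on their centre line; the grasp point (between the pads) lies 19 mm behind it; z points along the fingers, y is the line along which they close (so a half turn about z gives the same grasp; the last joint's range is limited). The gripper opens to 85 mm and grips with 20 to 120 N. Pads are 22 mm wide; open, the fingers measure 114 mm over their backs; the gripper's body (76 mm by 85 mm) begins 54 mm behind the grasp point. The pads swing forward as they close: fully open they stand 13 mm farther back than shut.
Start: joints at [-1.174, 0.311, 0.014, 1.512, -0.004, 1.319, -0.027], TCP at [233.646, 497.923, 231.304] pointing down, gripper open.
Joint ranges: [-2.7, 2.7], [-0.3, 1.91], [-1.27, 1.3], [0.12, 2.57], [-1.44, 4.58], [0.2, 2.03], [-3.05, 3.05]. Speed limits (rad/s): [2.79, 2.79, 3.14, 3.14, 3.14, 3.14, 3.14].

## Interface

Orientations are given as a rotation vector (axis times angle).
In Python, from plant import bot, viewer, job gives the robot as it stands.
- The arm moves only by the shell command python3 -m handwheel 'ROWS' [OPENING] [FORCE]. ROWS is JSON, one flat list of numbers, 4 for each row, row after row: the shift along the tool's x, y, z in cm, then the turn about the tool's z in rad. A call has 1 to 20 rows; each row shifts and turns the commanded pose from where the row before left it, along the tool's axes as they then stand; what a row does not reach is not made up. A row lasts 1/10 s, in which the tool goes at most 50 mm and 8.59 degrees, less where a joint would pass 70% of its speed; a pose out of reach is approached as far as the arm can. A call with a gripper value outside its range is refused whole. OPENING is the finger opening in cm, from 0 to 8.54, set as the call begins (- or left out, the last holds). The fingers move at their own pace and stop on an object; FORCE is the grip in N (left out, the last holds). Time passes only in rows, so rows that do not move let the fingers close. It gives the time, the measured TCP pose, the force, the opening and the grip force at its end, in the units of the state.
- bot.get_state(): the state, without advancing time (a new reading comes with each control period).
- viewer.read_camera(name): name is "scene" or "top" or "wrist"; returns a dict with "img" (400x640x3 uint8, red, green, blue), "K" (3x3 intrinsics, pixels), "k1" (the pictures are not rectified: a ray, as slopes to the right and down, at radius r is drawn at 1 + k1 r^2 times it, then the intrinsics apply), "rvec" (rotation vector, rad) and "tvec" (3), from world to camera coordinates, as OpenCV has them. Camera axes: x right, y down, z forward; pixel columns grow to the right and rows downward; lengths in mm; the calibration is good to about 2 mm. A picture is of the moment at which its call begins. There is no depth.
- job.close_job(): hands the job in; it is judged then, once.
The state is a dict: "time": time; "q": joint angles; "qvel": joint speeds; "tau": joint torques, N m; "position": TCP position; "ee_rot": TCP orientation; "ft_force": force on the tool from outside, world axes, zero at the start; "wrist_torque": the same for the moment, N m; "gripper_width": finger opening in mm; "finger_force": force on a finger pad.
Only numpy, scipy, OpenCV 4.12 (cv2) and the standard library are available. Lean on these libraries where they do the work, as an engineer would, in place of code of your own. Each camera call takes 0.05 s, during which the arm holds its last target. There are 200 camera calls.

## Task

Three cup warmers stand on a wooden tray, each with a toggle lever in front of its round plate. Switch on the warmer under the mug by pushing its lever over towards the plate until it snaps across, and switch off the empty warmer by pushing its lever back, away from its plate, until it snaps across. Leave the lever of the warmer under the bowl as it is, on, and do not shift or lift the mug, the bowl or anything else on the worktop.

Things in the scene. Friction and masses are not known exactly. Their poses are not given: they have to be found in the camera images.
- warmer_mug: cup warmer under the mug, off at the start. Black base 170 x 96 x 20 mm, fixed; origin at the centre of its underside, 8 mm above the worktop; own x axis points from its switch to its plate (away from the robot), z up. Round plate 84 mm across, centre at x = 36 mm, top at z = 24 mm. Grey switch housing 52 (along x) x 60 mm at x = -55 mm, top at z = 42 mm; the lever rises from its top.
- warmer_empty: identical warmer with nothing on it, on at the start; same frame. The three warmers stand in a row on an 8 mm thick wooden tray 190 x 460 mm, about 160 mm apart (clear gaps about 60 mm), in any order. In front of them, on the robot's side, all is free.
- warmer_bowl: identical warmer that carries the bowl, on at the start; same frame. A tall solid cabinet stands at the left end of the worktop, about 0.6 m and more from the robot: swing in from the left with the arm drawn in
- lever_mug (a joint): toggle lever of the mug's warmer, rad: 0 = off (leans 0.45 rad from vertical away from the plate, to own -x), 0.9 = on (leans 0.45 rad towards the plate, +x). Turns about the warmer's y axis at x = -55 mm, y = 0, z = 42 mm. Over-centre action: from the middle (0.45) it drops by itself to the nearer stop and stays; about 2 N at the tip starts it, ever less up to the middle.
- lever_empty (a joint): the same lever on the empty warmer; 0.9 (on) at the start
- lever_bowl (a joint): the same lever on the warmer under the bowl; 0.9 (on) at the start, to be left alone
- lever_mug_tip (a point): centre of the thick end of the mug warmer's lever, 55 mm from its pivot (about 100 mm above the worktop). The lever is a plain aluminium bat, 60 mm long, 8 mm thick at the root and 13 mm at the tip
- lever_empty_tip (a point): the same point of the empty warmer's lever
- lever_bowl_tip (a point): the same point of the bowl warmer's lever
- warmer_mug_plate (a point): centre of the top of the plate under the mug
- warmer_bowl_plate (a point): centre of the top of the plate under the bowl
- mug_center (a point): centre of the mug, half-way up: loose china mug with a leaf pattern, 74 mm across, 78 mm high, its handle to the rear (away from the lever), standing on its warmer, rim about 110 mm above the worktop
- bowl_center (a point): centre of the bowl, half-way up: loose low china bowl, 128 mm across, 45 mm high, standing on its warmer
- teaspoon: loose teaspoon 135 x 29 x 10 mm lying on the tray in a gap between two warmers; origin centre of underside; leave alone
- salt: loose china shaker, 43 mm across, 64 mm high, standing on the tray in the other gap between two warmers; origin centre of underside; leave alone
- pepper: a like shaker standing behind, to the right of the tray; leave alone
- spotted_mug: loose spotted mug, 82 x 114 x 91 mm, on a coaster to the right of the tray; origin centre of underside; leave alone

How it is judged (in metres and radians):
At the end, for the whole second after the job is handed in: The mug warmer's lever is against its on stop (above 0.8 of 0.9 rad), the empty warmer's lever against its off stop (below 0.1 rad), the bowl warmer's lever still on (above 0.8 rad); mug and bowl stand upright on their plates, within 30 and 35 mm of the centre (value of joint each of lever_mug, lever_bowl above 0.8 rad and value of joint lever_empty below 0.1 rad and horizontal distance between mug_center and warmer_mug_plate below 0.03 m and horizontal distance between bowl_center and warmer_bowl_plate below 0.035 m and angle between each of mug_center, bowl_center's own z axis and vertical below 0.1 rad); the robot touches nothing.
It fails at once if the bowl warmer's lever is moved past its middle (value of joint lever_bowl below 0.45 rad).
It fails at once if the mug is lifted or shifted by more than 20 mm (distance of mug_center from where it was at the start of the episode above 0.02 m).
It fails at once if the bowl is lifted or shifted by more than 20 mm (distance of bowl_center from where it was at the start of the episode above 0.02 m).
It fails at once if a bystander is lifted, knocked over or shifted by more than 25 mm (distance of any of teaspoon, salt, pepper, spotted_mug from where it was at the start of the episode above 0.025 m or angle between any of salt, pepper's own z axis and vertical above 0.5 rad).
It also fails if it takes over 48 s, if anything falls off the work surface, if the arm or the gripper's body presses on something with over 40 N, if the wrist force passes 120 N, or if a joint passes its speed limit or range.

## Working session

There is one attempt and no reset: what is moved stays moved. The work goes in short steps, Python scripts to look and compute and a shell command to move; the robot and the scene stay as the last step left them, time stands still between calls to the robot, and variables do not carry over. Pictures are saved under pics/ and viewed, at most 10 in all, crops included, and the job is handed in when it is done.

```bash
mkdir -p pics
cat > h.py <<'E'
import numpy as np, cv2
from scipy.spatial.transform import Rotation as R
from plant import bot, viewer, job
def cam(n):
    c=viewer.read_camera(n); return c
def ray(c,u,v):
    K=np.array(c["K"]);k=c["k1"];d=np.array([k,0,0,0,0.])
    p=cv2.undistortPoints(np.array([[[u,v]]],float),K,d)[0,0]
    M=R.from_rotvec(np.ravel(c["rvec"])).as_matrix();t=np.ravel(c["tvec"])
    return -M.T@t, M.T@np.array([p[0],p[1],1])
def onz(c,u,v,z):
    o,d=ray(c,u,v); return o+d*(z-o[2])/d[2]
E
python3 - <<'E'
from h import *
import pickle
C={}
for n in("scene","top"):
    c=cam(n);C[n]=c;cv2.imwrite(f"pics/{n}0.png",c["img"][:,:,::-1])
pickle.dump(C,open("c0.pkl","wb"))
s=bot.get_state();print(s["time"],s["position"],s["ee_rot"],s["ft_force"]);print(R.from_rotvec(s["ee_rot"]).as_matrix().round(3))
E
```

```text
0.1 [233.3422746  497.31384927 230.32487874] [-0.68350685 -3.06590872  0.00327839] [-0.09753802  1.35706872 -1.02968562]
[[-0.905  0.425 -0.001]
 [ 0.425  0.905 -0.002]
 [-0.    -0.002 -1.   ]]
```

View pics/top0.png

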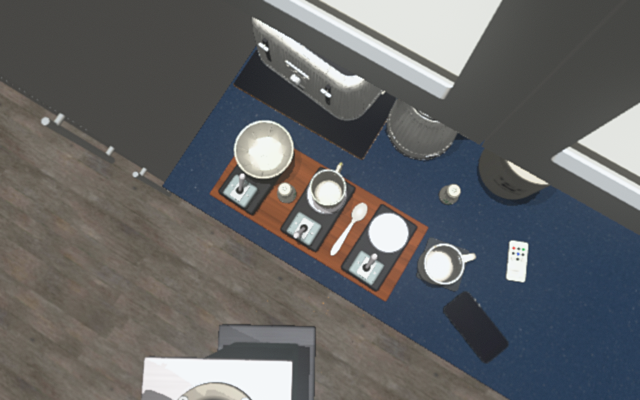

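View pics/scene0.png

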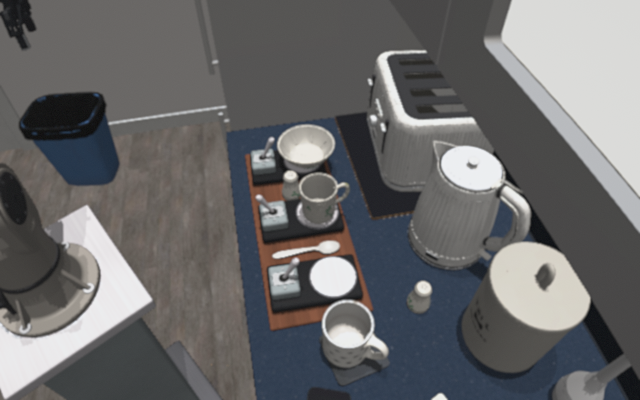

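The row, from the left, is bowl, mug, empty. The top view puts the levers near (240,185), (302,230) and (370,265). The spoon is between mug and empty, the salt between bowl and mug.

Run:
```python
from h import *
import pickle
C=pickle.load(open("c0.pkl","rb"))
c=C["top"];im=c["img"]
cr=cv2.resize(im[140:300,205:435],None,fx=3.4,fy=3.4,interpolation=cv2.INTER_CUBIC);cv2.imwrite("pics/topcrop.png",cr[:,:,::-1])
s=C["scene"]["img"][130:330,235:375]
cv2.imwrite("pics/scenecrop.png",cv2.resize(s,None,fx=3,fy=3,interpolation=cv2.INTER_CUBIC)[:,:,::-1])
# tray corners from wood mask
h=cv2.cvtColor(im,cv2.COLOR_RGB2HSV)
m=((h[...,0]<14)&(h[...,1]>110)&(h[...,2]>50)).astype(np.uint8);m[:130]=0;m[310:]=0;m[:,:200]=0;m[:,440:]=0
pts=cv2.findNonZero(cv2.morphologyEx(m,cv2.MORPH_OPEN,np.ones((2,2))))
W=np.array([onz(c,*p[0],8)[:2] for p in pts],np.float32)
r=cv2.minAreaRect(W);print(r,cv2.boxPoints(r))
for u,v in[(240,188),(303,229),(369,267)]: print(im[v,u],h[v,u])
```

```text
((471.8640441894531, -207.27259826660156), (456.73175048828125, 187.7565460205078), 60.036373138427734) [[ 276.47592  -358.22818 ]
 [ 439.13745  -452.0032  ]
 [ 667.2522    -56.317017]
 [ 504.59064    37.458008]]
[136 133 134] [170   6 136]
[146 142 143] [173   7 146]
[80 80 78] [30  6 80]
```

View pics/topcrop.png

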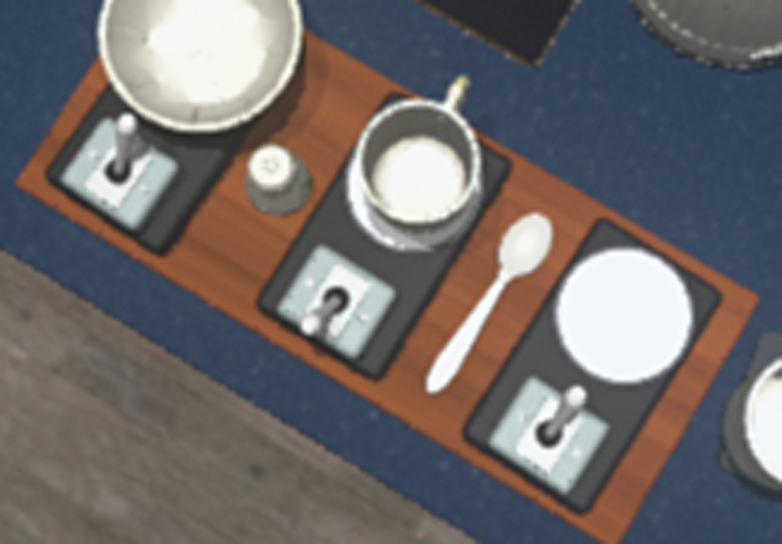

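View pics/scenecrop.png

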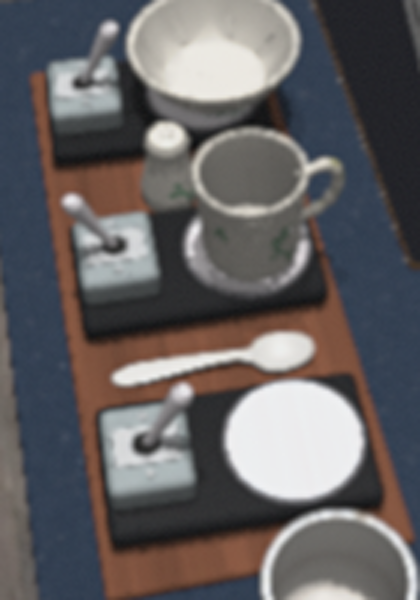

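Crops: the mug lever leans towards the robot, the other two towards their plates. Pivot/tip pixels read (top crop): mug (335,300)/(310,324), empty (549,432)/(573,396), bowl (117,168)/(126,124).

Run:
```python
from h import *
import pickle
C=pickle.load(open("c0.pkl","rb"))
T=C["top"];S=C["scene"]
t=lambda x,y:(205+x/3.4,140+y/3.4); s=lambda x,y:(235+x/3,130+y/3)
f=np.array([.866,-.4995])
P={"mug":((335,300),(310,324),(115,245),(74,203)),"empty":((549,432),(573,396),(147,443),(182,392)),"bowl":((117,168),(126,124),(87,82),(107,28))}
for n,(tp,tt,sp,st) in P.items():
    p=onz(T,*t(*tp),50);p2=onz(S,*s(*sp),50)
    a=onz(T,*t(*tt),99.5);a2=onz(S,*s(*st),99.5)
    print(n,"pivot",p.round(),p2.round(),"tip",a.round(),a2.round(),"tip rel along f",((a-p)[:2]@f).round(1),((a2-p2)[:2]@f).round(1))
c=np.array([471.9,-207.3])
print("empty plate",onz(T,*t(624,315),32).round(),"tray perp",f)
st=bot.get_state();M=R.from_rotvec(st["ee_rot"]).as_matrix()
print("yaw of tool y",np.degrees(np.arctan2(M[1,1],M[0,1])))
```

```text
mug pivot [ 428. -177.   50.] [ 432. -180.   50.] tip [ 408. -166.  100.] [ 412. -169.  100.] tip rel along f -23.5 -22.8
empty pivot [ 349. -312.   50.] [ 351. -314.   50.] tip [ 368. -324.  100.] [ 371. -326.  100.] tip rel along f 22.2 23.4
bowl pivot [510. -36.  50.] [514. -40.  50.] tip [528. -49. 100.] [532. -49. 100.] tip rel along f 22.4 19.5
empty plate [ 425. -360.   32.] tray perp [ 0.866  -0.4995]
yaw of tool y 64.86425646879674
```

```bash
python3 -m handwheel '[0,0,0,0.085, -3,-2,0,0, -3,-2,0,0, -3,-2,0,0, -3,-2,0,0, -3,-2,0,0, -3,-2,0,0, -2.7,-2.3,0,0, -2.7,-2.3,0,0, -2.7,-2.3,0,0, -2.7,-2.3,0,0, -2.7,-2.3,0,0, -2.7,-2.3,0,0, 0,0,0,0]' 0 30
cat > rel.py <<'E'
from h import *
s=bot.get_state();p=s["position"];M=R.from_rotvec(s["ee_rot"]).as_matrix()
print(s["time"],p.round(1),"tool y yaw",np.degrees(np.arctan2(M[1,1],M[0,1])).round(1),"tilt",M[:,2].round(3),s["ft_force"].round(1),s["gripper_width"])
f=np.array([.866,-.5]);t=np.array([.5,.866])
for n,v in {"mug":(430,-178),"empty":(350,-313)}.items():
    d=p[:2]-v; print(n,"along f",(d@f).round(1),"along t",(d@t).round(1))
    print("  tool shift to pivot",(M.T@np.array([*(-d),0])).round(1))
E
python3 rel.py
```

```text
time: 1.5
position: [402.0, 97.6, 231.3]
ee_rot: [0.828, 3.029, -0.004]
ft_force: [-0.3, 0.8, 0.3]
gripper_width: -0.1
finger_force: 0.0
1.5 [402.   97.6 231.3] tool y yaw 59.4 tilt [ 0.001 -0.003 -1.   ] [-0.3  0.8  0.3] -0.07586364402374758
mug along f -162.0 along t 224.7
  tool shift to pivot [-164.3 -223.     0.7]
empty along f -160.2 along t 381.6
  tool shift to pivot [-164.2 -380.     1. ]
```

```bash
python3 -m handwheel '[-1.35,-3.2,0,0, -1.35,-3.2,0,0, -1.35,-3.2,0,0, -1.35,-3.2,0,0, -1.35,-3.2,0,0, -1.35,-3.2,0,0, -1.35,-3.1,0,0, 0,0,3,0, 0,0,3,0, 0,0,3,0, 0,0,3,0, 0,0,3,0, 0,0,0,0, 0,0,0,0]'
python3 rel.py; python3 -c "
from h import *
a=cam('top')['img'][140:300,205:435];b=cam('scene')['img'][130:330,235:375]
a=cv2.resize(a,(460,320));b=cv2.resize(b,(280,400))
o=np.zeros((400,740,3),np.uint8);o[:320,:460]=a;o[:,460:]=b;cv2.imwrite('pics/m1.png',o[:,:,::-1])"
```

```text
time: 2.9
position: [370.9, -136.7, 81.4]
ee_rot: [-0.813, -3.033, 0.001]
ft_force: [-0.4, -0.6, -0.2]
gripper_width: -0.1
finger_force: 0.0
2.9 [ 370.9 -136.7   81.4] tool y yaw 60.0 tilt [-0.001 -0.    -1.   ] [-0.4 -0.6 -0.2] -0.11648634597946073
mug along f -71.8 along t 6.2
  tool shift to pivot [-71.8  -6.2  -0.1]
empty along f -70.1 along t 163.1
  tool shift to pivot [ -70.1 -163.1    0. ]
```

View pics/m1.png

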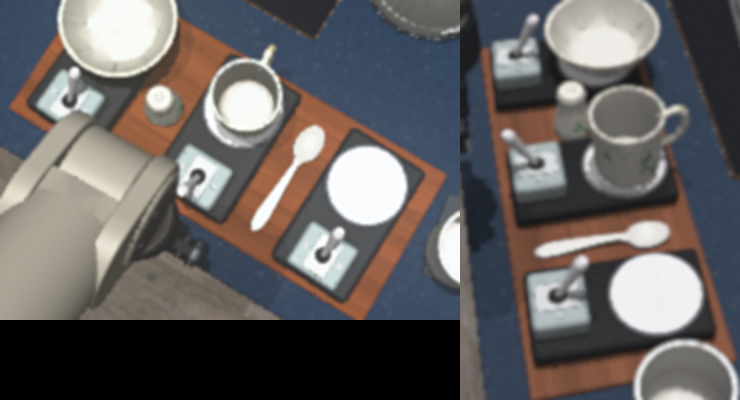

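The mug lever is still leaning to the robot at about (185,190), with the shut gripper behind it. Everything else is untouched, so I push.

```bash
python3 -m handwheel '[-1.5,-0.6,0,0, -1,0,0,0, -0.5,0,0,0, -0.5,0,0,0, -0.5,0,0,0, -0.5,0,0,0, -0.5,0,0,0, -0.5,0,0,0, -0.5,0,0,0, -0.5,0,0,0, 0,0,0,0, 0,0,0,0]'
python3 rel.py; python3 -c "
from h import *
a=cam('top')['img'][140:300,205:435];b=cam('scene')['img'][130:330,235:375]
a=cv2.resize(a,(460,320));b=cv2.resize(b,(280,400))
o=np.zeros((400,740,3),np.uint8);o[:320,:460]=a;o[:,460:]=b;cv2.imwrite('pics/m2.png',o[:,:,::-1])"
```

```text
time: 4.2
position: [424.5, -174.8, 81.3]
ee_rot: [-0.814, -3.034, 0.0]
ft_force: [-0.3, -0.3, 0.3]
gripper_width: 0.1
finger_force: 0.0
4.2 [ 424.5 -174.8   81.3] tool y yaw 60.0 tilt [-0. -0. -1.] [-0.3 -0.3  0.3] 0.10928304948304571
mug along f -6.4 along t 0.0
  tool shift to pivot [-6.4 -0.   0. ]
empty along f -4.6 along t 156.9
  tool shift to pivot [  -4.7 -156.9    0. ]
```

View pics/m2.png

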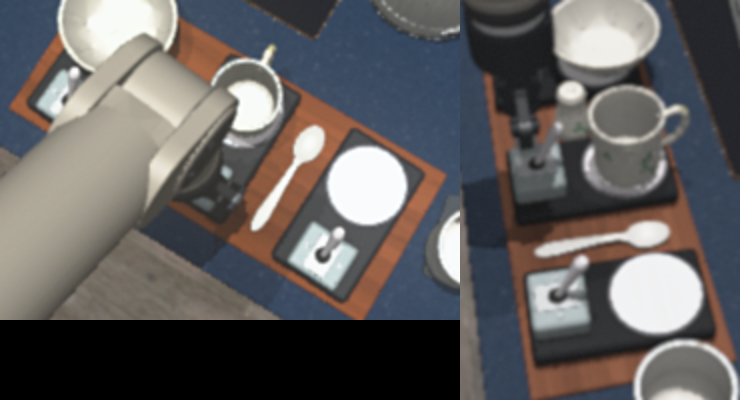

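The mug lever has snapped towards the mug (scene half, about (555,140)). Next I back off, rise and cross to the plate side of the empty warmer's lever.

```bash
python3 -m handwheel '[2,0,0,0, 4,0,0,0, 0,0,4,0]' >/dev/null --help 2>/dev/null | head -0; python3 rel.py | head -1
```

```text
4.3 [ 424.2 -174.5   81.2] tool y yaw 60.0 tilt [-0.  0. -1.] [0.3 0.  0.3] 0.30571982363606065
```

That last command was malformed: it had a wrong sign on z and a stray flag. It was refused and nothing moved. Here is the proper move.

```bash
python3 -m handwheel '[2,0,0,0, 4,0,0,0, 0,0,-4,0, 0,0,-4,0, 0,0,-4,0, -2.6,-3.1,0,0, -2.6,-3.1,0,0, -2.6,-3.1,0,0, -2.6,-3.1,0,0, -2.6,-3.3,0,0, 0,0,0,0, 0,0,0,0]'
python3 rel.py
```

```text
time: 5.5
position: [405.5, -346.4, 200.8]
ee_rot: [-0.817, -3.032, 0.0]
ft_force: [0.1, -0.5, -0.5]
gripper_width: -0.0
finger_force: 0.0
5.5 [ 405.5 -346.4  200.8] tool y yaw 59.8 tilt [-0.002  0.    -1.   ] [ 0.1 -0.5 -0.5] -0.03389758764044046
mug along f 63.0 along t -158.1
  tool shift to pivot [ 63.4 157.9   0. ]
empty along f 64.8 along t -1.2
  tool shift to pivot [64.8  1.   0.1]
```

```bash
python3 -m handwheel '[0,0,4,0, 0,0,4,0, 0,0,4,0, 0,0,0,0, 1,0.1,0,0, 0.5,0,0,0, 0.5,0,0,0, 0.5,0,0,0, 0.5,0,0,0, 0.5,0,0,0, 0.5,0,0,0, 0.5,0,0,0, 0.5,0,0,0, 0.5,0,0,0, 0.5,0,0,0, 0,0,0,0, 0,0,0,0]'
python3 rel.py;python3 -m handwheel '[-2,0,0,0, -4,0,0,0, 0,0,-4,0, 0,0,-4,0, 0,0,-4,0, 4,4,0,0, 4,4,0,0, 4,4,0,0, 4,4,0,0, 4,4,0,0, 0,0,0,0, 0,0,0,0]'
python3 rel.py; python3 -c "
from h import *
a=cam('top')['img'][140:300,205:435];b=cam('scene')['img'][130:330,235:375]
a=cv2.resize(a,(460,320));b=cv2.resize(b,(280,400))
o=np.zeros((400,740,3),np.uint8);o[:320,:460]=a;o[:,460:]=b;cv2.imwrite('pics/m3.png',o[:,:,::-1])"
```

```text
time: 7.2
position: [354.9, -314.5, 81.2]
ee_rot: [-0.813, -3.034, -0.0]
ft_force: [0.1, 0.8, 0.5]
gripper_width: 0.2
finger_force: 0.0
7.2 [ 354.9 -314.5   81.2] tool y yaw 60.0 tilt [-0.  0. -1.] [0.1 0.8 0.5] 0.22753905779312095
mug along f 3.2 along t -155.8
  tool shift to pivot [  3.2 155.8   0. ]
empty along f 5.0 along t 1.1
  tool shift to pivot [ 5.  -1.1  0. ]
time: 8.4
position: [342.6, -102.5, 201.6]
ee_rot: [0.808, 3.035, 0.001]
ft_force: [0.8, -0.4, 0.3]
gripper_width: 0.1
finger_force: 0.0
8.4 [ 342.6 -102.5  201.6] tool y yaw 60.2 tilt [ 0.001  0.    -1.   ] [ 0.8 -0.4  0.3] 0.07587880693057367
mug along f -113.5 along t 21.7
  tool shift to pivot [-1.134e+02 -2.210e+01  1.000e-01]
empty along f -111.7 along t 178.6
  tool shift to pivot [-1.111e+02 -1.790e+02 -1.000e-01]
```

View pics/m3.png

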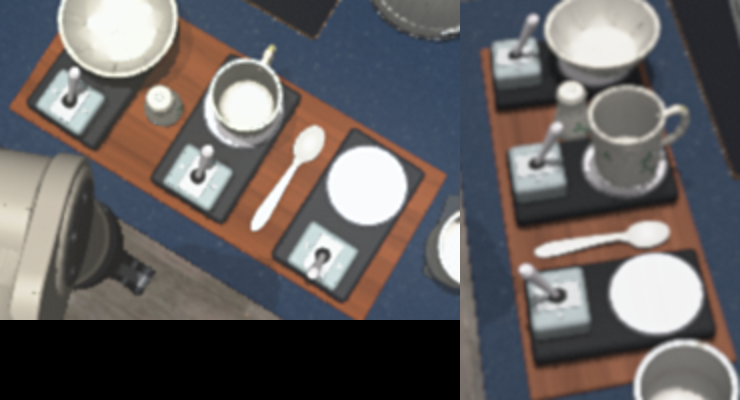

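The mug lever now leans to its plate (205,155), the empty warmer's lever leans away (315,272), and the bowl lever is still on. Nothing else has moved, and the arm is clear.

```bash
python3 -c "
from plant import job
print(job.close_job())"
```

```text
the job is handed in; nothing more can be done
None
```

The job is handed in: in the last pictures the mug's warmer is on, the empty one is off, the bowl's lever is still on, and nothing else appears to have moved; the hand-in returned no verdict.

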